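Slide the charged battery pack into the green tunnel

TASK

The blue battery pack is charged, so put it away in the green battery tunnel (the red one is for empty packs). Slide it in along the table, with its yellow end (the one without the lead) going in first, until that end is right at the back wall; the lead stays outside. Let go of it and leave it lying flat in there.

Things in the scene. Friction and masses are not known exactly. Their poses are not given: they have to be found in the camera images.
- pack_center (a point): centre, half-way up, of the blue battery pack's block: 99 long, 34 wide, 24 mm high, 0.16 kg, loose, flat on the table. y: along it to its plain, yellow-topped end; x across, z up. At the other end (-y) a thin lead sticks out 46 mm more, without resistance. When home in a tunnel, 34 mm of the block stand out of the mouth: gripped across its width near the lead end, it slides in in one go
- pack_nose (a point): middle of the plain, yellow-topped end face (no lead) of the battery pack, 12 mm above its underside; axes as for the pack's centre
- green_mouth (a point): green steel sleeve screwed to the table, open only at its mouth, roughly towards the robot; no floor; colours may swap places. Inside 52 wide, 38 high, 65 mm deep from mouth to back wall; its first 14 mm flare to about 67 mm wide. Walls 4; outside 42 high (lip 52), 92 mm wide over the screw flanges. This point: middle of the mouth, 12 mm above the table; x level, straight in; y to the left, z up
- red_mouth (a point): red steel sleeve screwed to the table, open only at its mouth, roughly towards the robot; no floor; colours may swap places. Inside 52 wide, 38 high, 65 mm deep from mouth to back wall; its first 14 mm flare to about 67 mm wide. Walls 4; outside 42 high (lip 52), 92 mm wide over the screw flanges. This point: middle of the mouth, 12 mm above the table; x level, straight in; y to the left, z up

How it is judged:
At the end, for the whole second after the job is handed in: The battery pack lies flat (within about 8 degrees) on the table inside the green tunnel, its plain end within 20 mm of the back wall (45 mm or more past the mouth) and its lead end outside, in line with the tunnel within 17 degrees (x of pack_nose in the frame of green_mouth between 0.045 and 0.07 m and y of pack_nose in the frame of green_mouth between -0.02 and 0.02 m and x of pack_center in the frame of green_mouth below 0.03 m and angle between the y axis of pack_center and the x axis of green_mouth, either way round below 0.3 rad and angle between pack_center's own z axis and vertical below 0.15 rad and height (world z) of pack_center below 0.02 m); the robot touches nothing.
It also fails if it takes over 40 s, if anything falls off the work surface, if the arm or the gripper's body presses on something with over 40 N, if the wrist force passes 120 N, or if a joint passes its speed limit or range.

ROBOT

A 7-joint arm with a two-finger parallel gripper is mounted at the origin on a cart in front of the work surface, level with it; the furniture and walls round the work are solid. World frame = base frame: x ahead of the robot, y to its left, z up, the work surface at z = 0. Lengths are in m, angles in rad, forces in N, time in s.
With the tool pointing down it reaches from about 0.425 to 0.925 m from the base axis. Payload 6.8 kg.
Tool frame: the origin (TCP) lies at the centre of the arm's flange, where the gripper is bolted on; the fingertips stand 182 mm ahead of it and the grasp point (between the pads) lies 163 mm ahead of it (ctrl.grasp_offset is the distance from the TCP to the grasp point, in m); z points along the fingers, y is the line along which they close (so a half turn about z gives the same grasp; the last joint's range is limited). The gripper opens to 88 mm and grips with 3 to 60 N. Pads are 20 mm wide; open, the fingers measure 115 mm over their backs; the gripper's body (75 mm by 178 mm) begins 61 mm behind the grasp point.
Start: joints at [1.166, 0.477, 0.022, 1.555, -0.011, 1.109, -0.083], TCP at [0.197, -0.645, 0.405] pointing down, gripper open.
Joint ranges: [-2.96, 2.96], [-0.34, 2.1], [-1.41, 1.46], [0.24, 2.44], [-1.37, 4.51], [0.17, 1.92], [-2.96, 2.96]. Speed limits (rad/s): [2.39, 2.39, 3.14, 3.14, 3.14, 3.14, 3.14].

INTERFACE

Orientations are given as a unit quaternion [w, x, y, z].
In Python, from cell import ctrl gives the robot as it stands.
- The arm moves only by the shell command python3 -m inch 'ROWS'. ROWS is JSON, a list of rows, each an object with "offset": the shift along the tool's x, y, z in cm, a list of three; "delta_rot": the turn, a rotation vector about the tool's x, y, z in degrees, a list of three; "hand": the opening, from 0 (shut) to 1 (fully open). In form: [{"offset": [tx, ty, tz], "delta_rot": [wx, wy, wz], "hand": hand}, ...]. A call has 1 to 20 rows; each row shifts and turns the commanded pose from where the row before left it, along the tool's axes as they then stand; what a row does not reach is not made up. A row lasts 1/12 s, in which the tool goes at most 41.7 mm and 7.16 degrees, less where a joint would pass 70% of its speed; a pose out of reach is approached as far as the arm can. A call with a gripper value outside its range is refused whole. The fingers move at their own pace and stop on an object; the grip force is fixed at half the most. Time passes only in rows, so rows that do not move let the fingers close. It gives the time, the measured TCP pose, the force, the opening and the grip force at its end, in the units of the state.
- ctrl.get_state(): the state, without advancing time (a new reading comes with each control period).
- ctrl.capture(name): name is "scene" or "top"; returns a dict with "pixels" (480x640x3 uint8, red, green, blue), "range_z" (480x640 float32, m along the optical axis (not along the pixel's ray), 0 where there is no reading), "fx", "fy", "cx", "cy" (pixels), "rvec" (rotation vector, rad) and "tvec" (3), from world to camera coordinates, as OpenCV has them. Camera axes: x right, y down, z forward; pixel columns grow to the right and rows downward; lengths in m; the calibration is good to about 2 mm. A picture is of the moment at which its call begins.
- ctrl.close_job(): hands the job in; it is judged then, once.
Trained networks look in a picture, given as the dict that the camera call returned (one of the last four; its "shot" number tells which), for a name from the list of things; names that differ only in an ending like _2 or _b are one class to them, and where a whole thing is asked for, a point or a joint stands for the part that bears it (a point fixed in the world has none). Each returns a list of dicts, best first, with "confidence" (0 to 1); they miss things now and then, are a little off and sometimes report something else, mostly with a low value. They report only what shows in the picture. A call takes as long as a camera call.
- ctrl.cut_out(picture, label): "region" (480x640 bool, what is visible of it) and "box" ([left, top, right, bottom] in pixels, round what is visible of it).
The state is a dict: "t": time; "qpos": joint angles; "dq": joint speeds; "tau": joint torques, N m; "tcp_pos": TCP position; "tool_rot": TCP orientation; "wrist_force": force on the tool from outside, world axes, zero at the start; "ft_torque": the same for the moment, N m; "gripper_width": finger opening in m; "grip_force": force on a finger pad.
Only numpy, scipy, OpenCV 4.12 (cv2) and the standard library are available. Lean on these libraries where they do the work, as an engineer would, in place of code of your own. Each camera call takes 0.05 s, during which the arm holds its last target. There are 200 camera calls.

## Working session

There is one attempt and no reset: what is moved stays moved. The work goes in short steps, Python scripts to look and compute and a shell command to move; the robot and the scene stay as the last step left them, time stands still between calls to the robot, and variables do not carry over. Pictures are saved under pics/ and viewed, at most 10 in all, crops included, and the job is handed in when it is done.

```bash
mkdir -p pics; ls
cat > h.py <<'E'
import numpy as np, cv2
from cell import ctrl
def pts(p, m):
    R=cv2.Rodrigues(np.array(p["rvec"],float))[0]; t=np.array(p["tvec"],float).ravel()
    v,u=np.nonzero(m&(p["range_z"]>0)); z=p["range_z"][v,u]
    c=np.stack([(u-p["cx"])/p["fx"]*z,(v-p["cy"])/p["fy"]*z,z],1)
    return (c-t)@R
def save(p,n): cv2.imwrite(f"pics/{n}.png",p["pixels"][:,:,::-1])
E
python3 - <<'E'
from h import *
np.set_printoptions(precision=4,suppress=True)
for n in("top","scene"):
    p=ctrl.capture(n); save(p,n+"0")
    for l in("pack_center","green_mouth","red_mouth"):
        for d in ctrl.cut_out(p,l)[:2]:
            q=pts(p,d["region"]); print(n,l,round(d["confidence"],2),d["box"],len(q), np.median(q,0),q.min(0),q.max(0))
s=ctrl.get_state(); print(s)
E
```

```text
pics
top pack_center 0.57 [389.2, 257.3, 408.7, 341.7] 1246 [ 0.4841 -0.1663  0.0241] [ 0.3935 -0.1851 -0.0015] [ 0.5397 -0.1506  0.0301]
top green_mouth 0.89 [376.0, 147.7, 425.9, 193.0] 1657 [ 0.6939 -0.1715  0.0421] [ 0.6527 -0.2213 -0.0028] [ 0.7277 -0.1303  0.0532]
top red_mouth 0.98 [190.8, 153.9, 243.1, 201.4] 1671 [0.6865 0.1514 0.0428] [ 0.6453  0.1097 -0.0016] [0.7217 0.2013 0.053 ]
scene pack_center 0.55 [344.3, 293.8, 413.4, 360.8] 1903 [ 0.4664 -0.1759  0.0208] [ 0.3909 -0.1899 -0.0022] [ 0.5365 -0.1493  0.0257]
scene green_mouth 0.79 [420.8, 233.0, 480.7, 279.3] 1701 [ 0.6884 -0.1828  0.0289] [ 0.65   -0.2237 -0.0028] [ 0.79   -0.1059  0.0489]
scene red_mouth 0.8 [260.5, 197.3, 316.6, 230.5] 1134 [0.6844 0.1481 0.0266] [ 0.644   0.1066 -0.0021] [0.7264 0.2412 0.0491]
{'t': 0.4, 'qpos': array([ 1.1659,  0.4771,  0.0224,  1.5555, -0.0115,  1.1093, -0.0831]), 'dq': array([-0.0012, -0.0011,  0.001 , -0.0007,  0.    ,  0.0008,  0.0006]), 'tau': array([ -0.0014, -58.2062,   1.5309, -27.2537,  -0.0544,   0.0121,
         0.0001]), 'tcp_pos': array([ 0.1974, -0.6455,  0.4045]), 'tool_rot': array([-0.0001,  0.989 ,  0.1479, -0.    ]), 'wrist_force': array([-0.4037, -0.9035, -0.1069]), 'ft_torque': array([-0.035 ,  0.0039, -0.0101]), 'grip_force': 0.0, 'gripper_width': 0.0878556565949827}
```

View pics/top0.png

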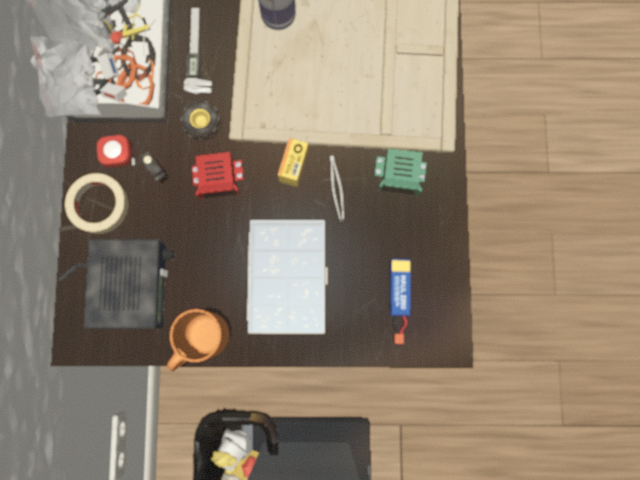

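View pics/scene0.png

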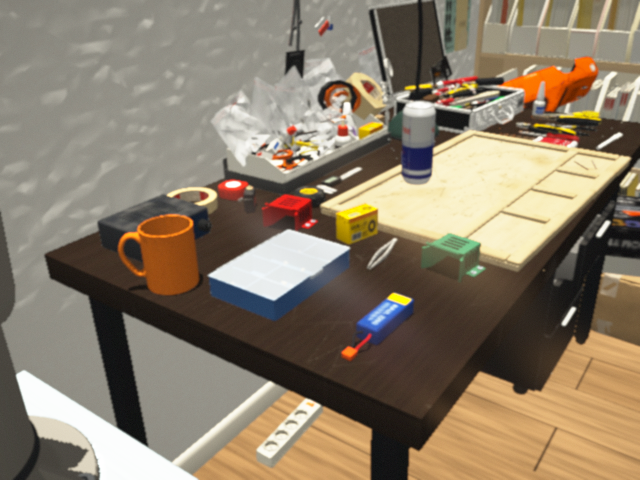

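Run:
```python
from h import *
np.set_printoptions(precision=4,suppress=True)
from scipy.spatial.transform import Rotation as R
p=ctrl.capture("top")
def rect(q):
    r=cv2.minAreaRect((q[:,:2]*1000).astype(np.float32)); return r
P=pts(p,ctrl.cut_out(p,"pack_center")[0]["region"]); P=P[(P[:,2]>.018)]
print("pack",len(P),rect(P), P[:,2].mean())
hsv=cv2.cvtColor(p["pixels"],cv2.COLOR_RGB2HSV)
reg=ctrl.cut_out(p,"pack_center")[0]["region"]
ye=reg&(hsv[...,0]>18)&(hsv[...,0]<38)&(hsv[...,1]>90); Y=pts(p,ye); print("yellow",len(Y),Y.mean(0) if len(Y) else 0)
for l in("green_mouth","red_mouth"):
    G=pts(p,ctrl.cut_out(p,l)[0]["region"])
    T=G[(G[:,2]>.036)&(G[:,2]<.0465)]; L=G[G[:,2]>.0475]; A=G[G[:,2]>.036]
    print(l,"roof",len(T),rect(T),"lip",len(L),rect(L),"all",rect(A),"whole",rect(G))
print(R.from_quat(np.roll(ctrl.get_state()["tool_rot"],-1)).as_matrix())
```

```text
Traceback (most recent call last):
IndexError: list index out of range
```

The pack lies almost along world x. Its yellow end is at about (401,266) in the top view, facing the green tunnel at (403,170), and its lead is at (400,335). The scene view shows the same, with a clear lane between pack and tunnel. The detector missed the pack on the last picture, so I'll try again.

```bash
cat >> h.py <<'E'
def rect(q): return cv2.minAreaRect((q[:,:2]*1000).astype(np.float32))
def find(n,l):
    for _ in range(6):
        p=ctrl.capture(n); d=ctrl.cut_out(p,l)
        if d: return p,d[0]["region"]
E
cat > m.py <<'E'
from h import *
np.set_printoptions(precision=4,suppress=True)
p,reg=find("top","pack_center")
P=pts(p,reg); P=P[P[:,2]>.018]
hsv=cv2.cvtColor(p["pixels"],cv2.COLOR_RGB2HSV)
ye=reg&(hsv[...,0]>18)&(hsv[...,0]<38)&(hsv[...,1]>90); bl=reg&(hsv[...,0]>100)&(hsv[...,0]<130)&(hsv[...,1]>90)
print("pack",len(P),rect(P),P[:,2].mean()); B=pts(p,ye|bl); print("yb",rect(B))
Y=pts(p,ye);B=pts(p,bl); print("yellow",len(Y),Y.mean(0),"blue",len(B),B.mean(0))
for l in("green_mouth","red_mouth"):
    p,reg=find("top",l); G=pts(p,reg)
    T=G[(G[:,2]>.036)&(G[:,2]<.0465)]; L=G[G[:,2]>.0475]; F=G[G[:,2]<.02]
    for n,a in(("roof",T),("lip",L),("flange",F),("high",G[G[:,2]>.036])): print(l,n,len(a),[np.round(x,1) for x in rect(a)],a.mean(0))
E
python3 m.py; python3 -c "
from h import *
from scipy.spatial.transform import Rotation as R
print(R.from_quat(np.roll(ctrl.get_state()['tool_rot'],-1)).as_matrix().round(3))"
```

```text
pack 1129 ((478.4108581542969, -167.63844299316406), (33.28466033935547, 115.05795288085938), 88.84014892578125) 0.024366143731432
yb ((485.74420166015625, -167.78692626953125), (33.28466033935547, 92.99861145019531), 88.84014892578125)
yellow 177 [ 0.524  -0.1699  0.0246] blue 492 [ 0.4729 -0.1667  0.0241]
green_mouth roof 1180 [array([ 692. , -172.6]), array([71.4, 69.2]), np.float64(83.1)] [ 0.6948 -0.1735  0.0425]
green_mouth lip 103 [array([ 664.7, -170.3]), array([59. , 15.8]), np.float64(83.3)] [ 0.6609 -0.1682  0.0491]
green_mouth flange 386 [array([ 698.8, -175.7]), array([92.1, 83.6]), np.float64(82.6)] [ 0.7009 -0.1708  0.0039]
green_mouth high 1333 [array([ 691.6, -172.4]), array([71.4, 69.8]), np.float64(83.3)] [ 0.6911 -0.1731  0.0432]
red_mouth roof 1159 [array([684.6, 153.6]), array([69.5, 73.6]), np.float64(6.2)] [0.6873 0.1539 0.0428]
red_mouth lip 124 [array([679.5, 152.4]), array([60.2, 58.8]), np.float64(5.9)] [0.6545 0.1503 0.0495]
red_mouth flange 324 [array([691.4, 155.1]), array([83. , 90.4]), np.float64(7.7)] [0.6914 0.1467 0.0052]
red_mouth high 1333 [array([684.4, 153.7]), array([70. , 73.6]), np.float64(6.4)] [0.6834 0.1535 0.0436]
[[ 0.956  0.292  0.   ]
 [ 0.292 -0.956 -0.   ]
 [ 0.     0.    -1.   ]]
```

```bash
python3 -m inch '[{"offset":[2.4,-2.4,0.5],"delta_rot":[0,0,0],"hand":1},{"offset":[2.4,-2.4,0.5],"delta_rot":[0,0,0],"hand":1},{"offset":[2.4,-2.4,0.5],"delta_rot":[0,0,0],"hand":1},{"offset":[2.4,-2.4,0.5],"delta_rot":[0,0,0],"hand":1},{"offset":[2.4,-2.4,0.5],"delta_rot":[0,0,0],"hand":1},{"offset":[2.4,-2.4,0.5],"delta_rot":[0,0,0],"hand":1},{"offset":[2.4,-2.4,0.5],"delta_rot":[0,0,0],"hand":1},{"offset":[2.4,-2.4,0.5],"delta_rot":[0,0,0],"hand":1},{"offset":[2.4,-2.4,0.5],"delta_rot":[0,0,0],"hand":1},{"offset":[2.4,-2.4,0.5],"delta_rot":[0,0,0],"hand":1},{"offset":[2.4,-2.4,0.5],"delta_rot":[0,0,0],"hand":1},{"offset":[2.4,-2.4,0.5],"delta_rot":[0,0,0],"hand":1},{"offset":[2.4,-2.4,0.5],"delta_rot":[0,0,0],"hand":1},{"offset":[2.4,-2.4,0.5],"delta_rot":[0,0,0],"hand":1},{"offset":[2.4,-2.4,0.5],"delta_rot":[0,0,0],"hand":1},{"offset":[2.4,-2.4,0.5],"delta_rot":[0,0,0],"hand":1},{"offset":[0,0,0],"delta_rot":[0,0,6.4],"hand":1},{"offset":[0,0,0],"delta_rot":[0,0,6.4],"hand":1},{"offset":[0,0,0],"delta_rot":[0,0,6.4],"hand":1}]'
cat > g.py <<'E'
import sys
from h import *
from scipy.spatial.transform import Rotation as R
np.set_printoptions(precision=3,suppress=True)
s=ctrl.get_state(); M=R.from_quat(np.roll(s["tool_rot"],-1)).as_matrix()
t=np.array([float(a) for a in sys.argv[1:4]])
print("t",s["t"],"tcp",s["tcp_pos"],"yaw",np.degrees(np.arctan2(M[1,0],M[0,0])),"zax",M[:,2],"offset cm",(M.T@(t-s["tcp_pos"]))*100,"F",s["wrist_force"],"w",s["gripper_width"])
E
python3 g.py .4505 -.1665 .186
```

```text
t: 2.38
tcp_pos: [0.4527, -0.1652, 0.3247]
tool_rot: [-0.0, 1.0, -0.021, 0.0]
wrist_force: [0.3, 0.5, 0.4]
gripper_width: 0.0879
grip_force: 0.0
t 2.3833 tcp [ 0.453 -0.165  0.325] yaw -2.40865759109109 zax [ 0.  0. -1.] offset cm [-0.219  0.137 13.871] F [0.311 0.547 0.391] w 0.0879170490977316
```

```bash
python3 -m inch '[{"offset":[-0.2,0.1,2.5],"delta_rot":[0,0,0],"hand":1},{"offset":[0,0,2.5],"delta_rot":[0,0,0],"hand":1},{"offset":[0,0,2.5],"delta_rot":[0,0,0],"hand":1},{"offset":[0,0,2.5],"delta_rot":[0,0,0],"hand":1},{"offset":[0,0,2],"delta_rot":[0,0,0],"hand":1},{"offset":[0,0,1],"delta_rot":[0,0,0],"hand":1},{"offset":[0,0,0.8],"delta_rot":[0,0,0],"hand":1},{"offset":[0,0,0],"delta_rot":[0,0,0],"hand":1},{"offset":[0,0,0],"delta_rot":[0,0,0],"hand":1}]'; python3 g.py .4505 -.1665 .186
python3 - <<'E'
from h import *
p=ctrl.capture("scene"); cv2.imwrite("pics/pre.png",cv2.resize(p["pixels"][220:400,260:500,::-1],None,fx=3,fy=3))
E
```

```text
t: 3.13
tcp_pos: [0.4507, -0.167, 0.1871]
tool_rot: [0.0, 1.0, -0.019, 0.0]
wrist_force: [0.0, 0.2, 0.1]
gripper_width: 0.0878
grip_force: 0.0
t 3.1333 tcp [ 0.451 -0.167  0.187] yaw -2.199208279792472 zax [ 0.001 -0.    -1.   ] offset cm [-0.018 -0.049  0.111] F [0.005 0.152 0.138] w 0.08781714536862667
```

View pics/pre.png

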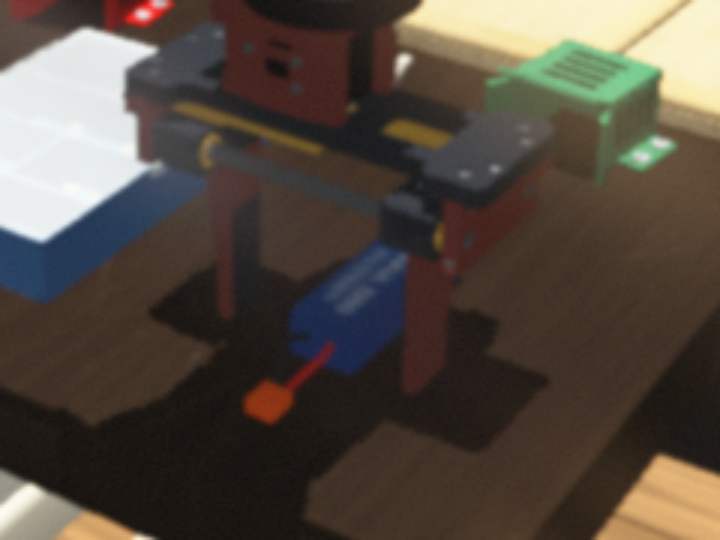

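The fingers straddle the pack at its lead end: crop pixels (230,300) and (425,370), with the lead at (300,385) clear of them. Closing.

```bash
python3 -m inch '[{"offset":[0,0,0.1],"delta_rot":[0,0,0],"hand":1},{"offset":[0,0,0],"delta_rot":[0,0,0],"hand":0.3},{"offset":[0,0,0],"delta_rot":[0,0,0],"hand":0},{"offset":[0,0,0],"delta_rot":[0,0,0],"hand":0},{"offset":[0,0,0],"delta_rot":[0,0,0],"hand":0},{"offset":[0,0,0],"delta_rot":[0,0,0],"hand":0},{"offset":[0,0,0],"delta_rot":[0,0,0],"hand":0},{"offset":[0,0,0],"delta_rot":[0,0,0],"hand":0},{"offset":[0,0,0],"delta_rot":[0,0,0],"hand":0},{"offset":[0,0,0],"delta_rot":[0,0,0],"hand":0},{"offset":[0,0,0],"delta_rot":[0,0,0],"hand":0},{"offset":[0,0,0],"delta_rot":[0,0,0],"hand":0}]'; python3 g.py .4505 -.1665 .186; python3 m.py | head -3
```

```text
t: 4.18
tcp_pos: [0.4502, -0.167, 0.1856]
tool_rot: [0.0, 1.0, -0.019, -0.0]
wrist_force: [-1.1, -0.9, 0.7]
gripper_width: 0.0338
grip_force: 29.8
t 4.1833 tcp [ 0.45  -0.167  0.186] yaw -2.2000943666936053 zax [-0. -0. -1.] offset cm [ 0.023 -0.049 -0.038] F [-1.086 -0.857  0.718] w 0.033754852644696375
pack 184 ((506.9660339355469, -149.12815856933594), (24.173267364501953, 73.56349182128906), 56.62982940673828) 0.03631040648289915
yb ((505.5851745605469, -148.0031280517578), (19.8101806640625, 66.56912994384766), 53.15090560913086)
yellow 78 [ 0.5244 -0.1601  0.029 ] blue 34 [ 0.5063 -0.155   0.0242]
```

```bash
python3 -m inch '[{"offset":[0,0,0],"delta_rot":[0,0,2.3],"hand":0},{"offset":[0,0,0],"delta_rot":[0,0,2.3],"hand":0},{"offset":[0.5,-0.8,0],"delta_rot":[0,0,0],"hand":0},{"offset":[0.5,-0.8,0],"delta_rot":[0,0,0],"hand":0},{"offset":[1,-0.7,0],"delta_rot":[0,0,0],"hand":0},{"offset":[1.5,0,0],"delta_rot":[0,0,0],"hand":0},{"offset":[1.5,0,0],"delta_rot":[0,0,0],"hand":0},{"offset":[1.5,0,0],"delta_rot":[0,0,0],"hand":0},{"offset":[1.5,0,0],"delta_rot":[0,0,0],"hand":0},{"offset":[1,0,0],"delta_rot":[0,0,0],"hand":0},{"offset":[0,0,0],"delta_rot":[0,0,0],"hand":0},{"offset":[0,0,0],"delta_rot":[0,0,0],"hand":0}]'; python3 g.py .633 -.1655 .1855
python3 - <<'E'
from h import *
np.set_printoptions(precision=4,suppress=True)
for n in("scene","top"):
    p=ctrl.capture(n); hsv=cv2.cvtColor(p["pixels"],cv2.COLOR_RGB2HSV)
    m=(hsv[...,0]>18)&(hsv[...,0]<38)&(hsv[...,1]>110)
    V,U=np.mgrid[:480,:640]; q=np.full((480,640,3),9.); ok=p["range_z"]>0; q[ok]=pts(p,ok)
    m&=(q[...,0]>.5)&(q[...,0]<.72)&(abs(q[...,1]+.16)<.06)&(q[...,2]<.032)&(q[...,2]>.018)
    Y=q[m]; print(n,len(Y),Y.mean(0) if len(Y) else 0,rect(Y) if len(Y)>5 else 0)
    c=p["pixels"][190:370,340:580] if n=="scene" else p["pixels"][120:300,300:540]
    cv2.imwrite(f"pics/{n}1.png",cv2.resize(c[:,:,::-1],None,fx=3,fy=3))
E
```

```text
t: 5.48
tcp_pos: [0.5432, -0.154, 0.1856]
tool_rot: [-0.0, 0.998, -0.059, 0.001]
wrist_force: [0.8, 0.6, 0.5]
gripper_width: 0.0338
grip_force: 29.8
t 5.4833 tcp [ 0.543 -0.154  0.186] yaw -6.716912202312394 zax [ 0.001  0.    -1.   ] offset cm [9.05  0.096 0.026] F [0.807 0.646 0.473] w 0.033824570861561466
scene 72 [ 0.617  -0.1622  0.023 ] ((617.5430908203125, -161.27487182617188), (29.561670303344727, 13.661881446838379), 26.453506469726562)
top 0 0 0
```

View pics/scene1.png

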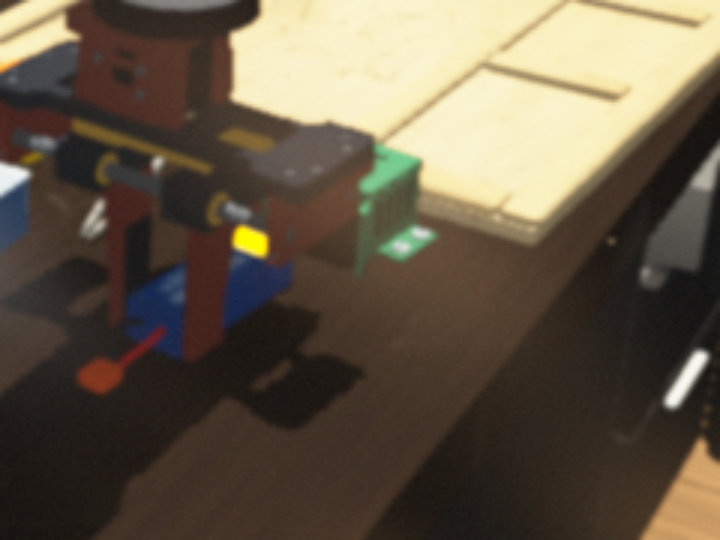

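View pics/top1.png

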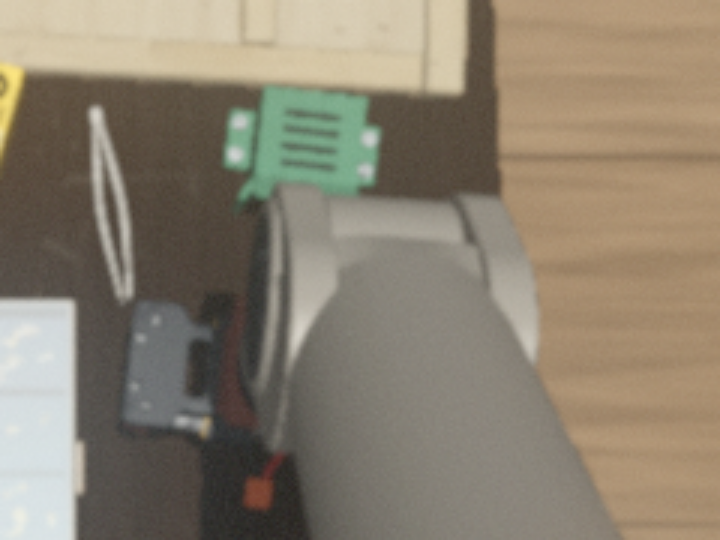

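The pack is held square and its yellow end (scene crop at 250,240) faces the mouth at (360,240). The top view shows the mouth clear. The yellow patch measures x≈0.617, so the nose is at about 0.628 as planned. Next I slide it in, slowing near the wall.

```bash
python3 -m inch '[{"offset":[1,0.1,0],"delta_rot":[0,0,0],"hand":0},{"offset":[1,0,0],"delta_rot":[0,0,0],"hand":0},{"offset":[1,0,0],"delta_rot":[0,0,0],"hand":0},{"offset":[1,0,0],"delta_rot":[0,0,0],"hand":0},{"offset":[1,0,0],"delta_rot":[0,0,0],"hand":0},{"offset":[1,0,0],"delta_rot":[0,0,0],"hand":0},{"offset":[0.5,0,0],"delta_rot":[0,0,0],"hand":0},{"offset":[0.5,0,0],"delta_rot":[0,0,0],"hand":0},{"offset":[0,0,0],"delta_rot":[0,0,0],"hand":0}]'; python3 g.py .633 -.1655 .1855
```

```text
t: 6.33
tcp_pos: [0.6128, -0.164, 0.1856]
tool_rot: [-0.0, 0.998, -0.059, 0.001]
wrist_force: [0.7, -0.3, 1.7]
gripper_width: 0.034
grip_force: 30.0
t 6.3333 tcp [ 0.613 -0.164  0.186] yaw -6.7874114586499354 zax [ 0.001 -0.    -1.   ] offset cm [ 2.024 -0.094  0.016] F [ 0.746 -0.257  1.687] w 0.033992339860787896
```

```bash
python3 -m inch '[{"offset":[0.6,-0.05,0],"delta_rot":[0,0,0],"hand":0},{"offset":[0.5,0,0],"delta_rot":[0,0,0],"hand":0},{"offset":[0.4,0,0],"delta_rot":[0,0,0],"hand":0},{"offset":[0.3,0,0],"delta_rot":[0,0,0],"hand":0},{"offset":[0.2,0,0],"delta_rot":[0,0,0],"hand":0},{"offset":[0,0,0],"delta_rot":[0,0,0],"hand":0},{"offset":[0,0,0],"delta_rot":[0,0,0],"hand":0}]'; python3 g.py .633 -.1655 .1855
python3 - <<'E'
from h import *
p=ctrl.capture("scene"); cv2.imwrite("pics/in.png",cv2.resize(p["pixels"][190:370,340:580,::-1],None,fx=3,fy=3))
E
```

```text
t: 6.92
tcp_pos: [0.632, -0.1659, 0.1856]
tool_rot: [0.0, 0.998, -0.059, 0.0]
wrist_force: [-0.0, 0.4, 0.6]
gripper_width: 0.0336
grip_force: 30.0
t 6.9167 tcp [ 0.632 -0.166  0.186] yaw -6.790337734130512 zax [ 0.001 -0.    -1.   ] offset cm [ 0.097 -0.051  0.013] F [-0.023  0.35   0.558] w 0.033596437238992784
```

View pics/in.png

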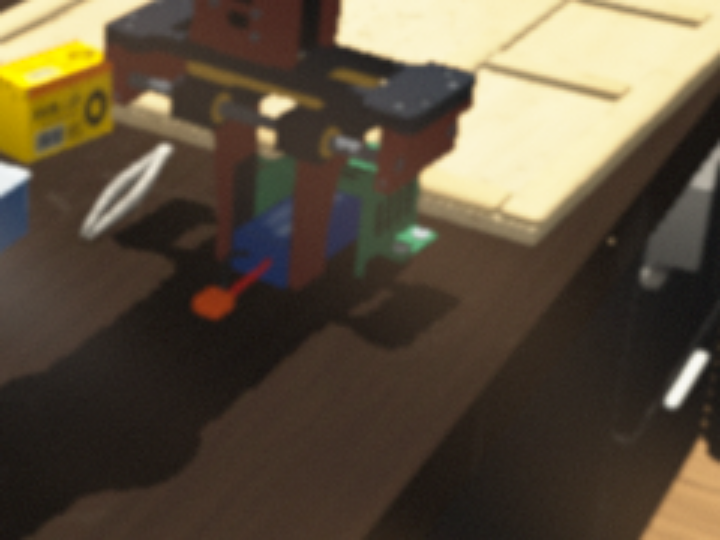

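The pack is in the green tunnel with the lead outside at (230,290), and no force shows yet. I'll creep forward until I feel the back wall.

```bash
python3 -m inch '[{"offset":[0.15,0,0],"delta_rot":[0,0,0],"hand":0},{"offset":[0.15,0,0],"delta_rot":[0,0,0],"hand":0},{"offset":[0,0,0],"delta_rot":[0,0,0],"hand":0}]'; python3 g.py .637 -.166 .1855
```

```text
t: 7.22
tcp_pos: [0.6348, -0.1662, 0.1856]
tool_rot: [0.0, 0.998, -0.059, 0.0]
wrist_force: [-0.4, -0.1, 0.7]
gripper_width: 0.0338
grip_force: 30.0
t 7.2167 tcp [ 0.635 -0.166  0.186] yaw -6.7938123276105316 zax [ 0. -0. -1.] offset cm [ 0.214 -0.048  0.013] F [-0.404 -0.119  0.654] w 0.033761016681999184
```

```bash
python3 -m inch '[{"offset":[0.15,0,0],"delta_rot":[0,0,0],"hand":0},{"offset":[0.1,0,0],"delta_rot":[0,0,0],"hand":0},{"offset":[0,0,0],"delta_rot":[0,0,0],"hand":0}]'; python3 g.py .637 -.166 .1855
```

```text
t: 7.47
tcp_pos: [0.636, -0.1664, 0.1856]
tool_rot: [-0.0, 0.998, -0.059, -0.002]
wrist_force: [-7.7, 2.3, 6.6]
gripper_width: 0.0335
grip_force: 30.0
t 7.4667 tcp [ 0.636 -0.166  0.186] yaw -6.802484366346422 zax [-0.004  0.    -1.   ] offset cm [ 0.095 -0.051  0.013] F [-7.73   2.266  6.561] w 0.03351028463752617
```

That's the back wall, at about 8 N. I'll ease off, open, and lift away.

```bash
python3 -m inch '[{"offset":[-0.1,0,0],"delta_rot":[0,0,0],"hand":0},{"offset":[0,0,0],"delta_rot":[0,0,0],"hand":0.75},{"offset":[0,0,0],"delta_rot":[0,0,0],"hand":0.75},{"offset":[0,0,0],"delta_rot":[0,0,0],"hand":0.75},{"offset":[0,0,0],"delta_rot":[0,0,0],"hand":0.75},{"offset":[0,0,0],"delta_rot":[0,0,0],"hand":0.75},{"offset":[0,0,0],"delta_rot":[0,0,0],"hand":0.75},{"offset":[0,0,-0.5],"delta_rot":[0,0,0],"hand":0.75},{"offset":[0,0,-1],"delta_rot":[0,0,0],"hand":0.75},{"offset":[0,0,-2],"delta_rot":[0,0,0],"hand":0.75},{"offset":[0,0,-2.5],"delta_rot":[0,0,0],"hand":0.75},{"offset":[0,0,-2.5],"delta_rot":[0,0,0],"hand":0.75},{"offset":[-3,0,-2],"delta_rot":[0,0,0],"hand":0.75},{"offset":[-3,0,-1],"delta_rot":[0,0,0],"hand":0.75},{"offset":[-3,0,0],"delta_rot":[0,0,0],"hand":0.75},{"offset":[-3,0,0],"delta_rot":[0,0,0],"hand":0.75},{"offset":[-3,0,0],"delta_rot":[0,0,0],"hand":0.75},{"offset":[-2,0,0],"delta_rot":[0,0,0],"hand":0.75},{"offset":[0,0,0],"delta_rot":[0,0,0],"hand":0.75},{"offset":[0,0,0],"delta_rot":[0,0,0],"hand":0.75}]'
python3 - <<'E'
from h import *
np.set_printoptions(precision=4,suppress=True)
for n in("scene","top"):
    p=ctrl.capture(n); hsv=cv2.cvtColor(p["pixels"],cv2.COLOR_RGB2HSV)
    q=np.full((480,640,3),9.); ok=p["range_z"]>0; q[ok]=pts(p,ok)
    m=(hsv[...,0]>100)&(hsv[...,0]<130)&(hsv[...,1]>110)&(q[...,0]>.55)&(q[...,0]<.72)&(abs(q[...,1]+.16)<.05)&(q[...,2]>.018)&(q[...,2]<.032)
    B=q[m]; print(n,len(B),B.mean(0) if len(B) else 0,B.min(0) if len(B) else 0,rect(B) if len(B)>5 else 0)
    if n=="scene": cv2.imwrite("pics/end.png",cv2.resize(p["pixels"][190:370,340:580,::-1],None,fx=3,fy=3))
E
```

```text
t: 9.13
tcp_pos: [0.4669, -0.1464, 0.3018]
tool_rot: [0.0, 0.998, -0.059, 0.001]
wrist_force: [-0.6, 0.6, -0.6]
gripper_width: 0.066
grip_force: 0.0
scene 198 [ 0.6353 -0.1686  0.0224] [ 0.621  -0.1851  0.0181] ((641.824951171875, -168.056884765625), (32.84412384033203, 39.66106033325195), 85.9920654296875)
top 217 [ 0.6375 -0.1639  0.0244] [ 0.6229 -0.1825  0.0187] ((642.883544921875, -165.30503845214844), (33.565372467041016, 37.03092575073242), 83.44185638427734)
```

View pics/end.png

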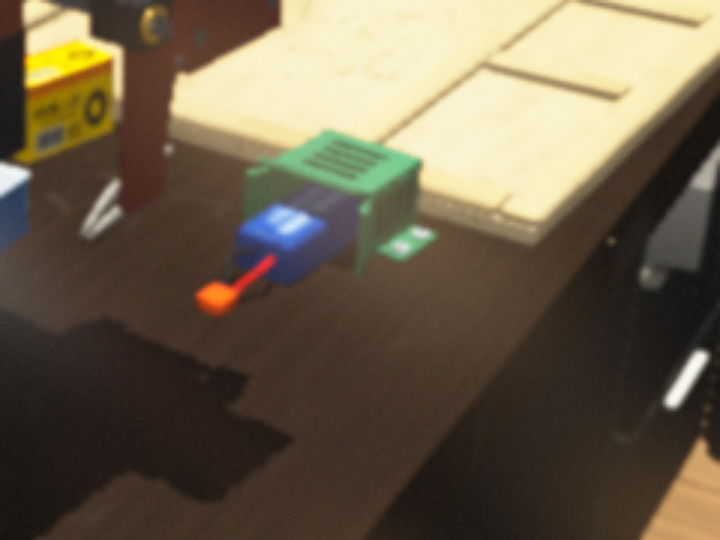

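The pack lies flat in the green tunnel (crop 250–360, 190–285), in line with it, with about 34 mm and the lead outside. Its lead end measures x≈0.6225, which puts the nose about 64 mm past the mouth. The gripper is clear, so I'm handing in.

```bash
python3 -c "
from cell import ctrl
print(ctrl.close_job())"
```

```text
the job is handed in; nothing more can be done
None
```

The blue battery pack is in the green tunnel, yellow end first and against the back wall (about 64 mm past the mouth), lying flat and in line with the lead outside; I released it and handed in the job at about 9 s, but no verdict was returned.

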